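# Invert an agar plate for incubation with the bench plate inverter

## Robot

A 7-joint arm with a two-finger parallel gripper is mounted at the origin on a cart in front of the work surface, level with it; the furniture and walls round the work are solid. World frame = base frame: x ahead of the robot, y to its left, z up, the work surface at z = 0. Lengths are in m, angles in rad, forces in N, time in s.
With the tool pointing down it reaches from about 0.4 to 0.85 m from the base axis. Payload 10.4 kg.
Tool frame: the origin (TCP) lies at the very end of the fingers, on their centre line; the grasp point (between the pads) lies 19 mm behind it; z points along the fingers, y is the direction in which the jaws open and shut (so a half turn about z gives the same grasp; the last joint's range is limited). The gripper opens to 87 mm and grips with 3 to 60 N. Pads are 19 mm wide; open, the fingers measure 117 mm over their backs; the gripper's body (75 mm by 190 mm) begins 51 mm behind the grasp point.
Start: joints at [-1.232, 0.332, -0.065, 1.46, 0.022, 1.35, -0.088], TCP at [0.221, 0.585, 0.223] pointing down, gripper open.
Joint ranges: [-2.6, 2.6], [-0.5, 2.12], [-1.47, 1.34], [0.16, 2.42], [-1.27, 4.41], [0.06, 2.06], [-2.6, 2.6]. Speed limits (rad/s): [2.22, 2.22, 2.79, 2.79, 3.14, 3.14, 3.14].

## Interface

Orientations are given as a unit quaternion [x, y, z, w].
In Python, from cell import env, read_camera, camera_info, ticket gives the robot as it stands.
- The arm moves only by the tool arm_command, never from a script. Its argument "moves" is a list that holds one entry, the list of rows, each a list of 5 numbers: the gripper command: -1 is fully open, 1 is shut, values between are in proportion, then the shift along the tool's x, y, z in mm, then the turn about the tool's z in degrees. A call has 1 to 12 rows; each row is the pose to reach, as a shift and turn from the pose commanded when the call began, along the tool's axes at that moment; what a row does not reach only later rows make up. A row lasts 1/8 s, in which the tool goes at most 62.5 mm and 10.7 degrees, less where a joint would pass 70% of its speed; a pose out of reach is approached as far as the arm can. A call with a gripper value outside its range is refused whole. The fingers move at their own pace and stop on an object; "grip_force" is the grip in N (left out, the last holds). Time passes only in rows, so rows that repeat a pose let the fingers close. It gives the time, the measured TCP pose, the force and the opening at its end, in the units of the state.
- env.read_state(): the state, without advancing time (a new reading comes with each control period).
- read_camera(name): name is "side" or "top" or "wrist"; returns the picture (420x560x3 uint8, red, green, blue); there is no depth.
- camera_info(name): a dict with "vertical_fov" (degrees; the focal length in pixels is half the picture's height over the tangent of half this angle, whatever the lens; pixels are square), "cx", "cy" (the principal point, pixels), "rvec" (rotation vector, rad) and "tvec" (3), from world to camera coordinates, as OpenCV has them; the wrist camera has in their place "tool_from_camera" (4x4, takes a point from camera to tool coordinates, whose origin is the TCP and whose axes are the flange's). Camera axes: x right, y down, z forward; pixel columns grow to the right and rows downward; lengths in m; the calibration is good to about 2 mm. A picture is of the moment at which its call begins: read the wrist's pose just before it. camera_info takes no time and is no camera call.
- ticket.close_job(): hands the job in, once; it reports no verdict.
The state is a dict: "time": time; "qpos": joint angles; "qd": joint speeds; "joint_efforts": joint torques, N m; "ee_pos": TCP position; "ee_rot": TCP orientation; "ft_force": force on the tool from outside, world axes, zero at the start; "wrist_torque": the same for the moment, N m; "opening": finger opening in m.
Only numpy, scipy, OpenCV 4.12 (cv2) and the standard library are available. Lean on these libraries where they do the work, as an engineer would, in place of code of your own. Each camera call takes 0.05 s, during which the arm holds its last target.

## Task

Turn the pink agar plate on the plate inverter's infeed shelf upside down for incubation: slide it fully home into the hinged sleeve, then swing the sleeve (its black handle is on the robot's side) all the way over to its far stop and wait there until the plate has slid out and lies flat, bottom up, in the white nest. Then swing the empty sleeve right back to its loading position; do not drop or fling the plate, and leave the things standing round the inverter where they are.

Things in the scene. Friction and masses are not known exactly. Their poses are not given: they have to be found in the camera images.
- inverter: Plate inverter, a fixed fixture on a dark base plate 150 x 418 mm. Origin on the worktop straight below the middle of the sleeve's hinge axis. Local x runs along that axis (away from the robot at yaw 0; the handle is on the -x side), y from the white nest (-y) over the hinge to the infeed shelf (+y), z up. With the sleeve in loading position nothing of it is higher than 118 mm.
- sleeve (a joint): Swing of the aluminium sleeve, rad. 0 = loading position: level, open mouth towards the shelf (+y). 1.57 = upright, mouth up. 3.63 = far stop: turned over, sloping 28 degrees down, mouth above the nest. The hinge is stiff: it stays where it is left and takes 2 to 5 N at the handle. The plate stays in while the mouth points up; past 3.14 it slides out by its own weight, at the stop within 0.5 s.
- sleeve_handle (a point): Middle of the sleeve's black round handle, 13 mm thick and 72 mm long (36 mm to either side of this point), parallel to the hinge axis on the sleeve's -x side; the grip spins freely on its pin. It moves on a circle of 70 mm radius about the hinge axis; at joint 0 it lies at inverter-local (-82, 70, 101) mm.
- sleeve_seat (a point): Point on the sleeve's floor below the middle of a fully home plate, 61 mm from the hinge axis and 9 mm below it at joint 0 (1.5 mm below shelf level). It turns with the sleeve; axes as the inverter's at joint 0. Inside, the sleeve is 66 mm wide and 20.5 mm high, open above in the middle (38 mm between its lips). A home plate touches the inner stop and sticks 10 mm out of the mouth.
- nest_floor (a point): Middle of the floor of the white receiving nest, fixed at inverter-local (0, -106, 36) mm, same axes. 72 mm wide between side walls 14 mm high; the end wall, 32 mm high, stands 36 mm from this point in -y.
- plate: Closed agar plate (petri dish with its lid on and a pink layer in the bottom), a clear disc 62 mm in diameter and 18 mm high, about 30 g. Origin in the middle of its underside, z towards the lid; it starts lid up on the infeed shelf. Upside down in the nest its origin is 18 mm above the nest floor.
- next_plate: Bystander: another agar plate, cream coloured, 62 mm in diameter and 18 mm high, on the worktop to the right. Origin in the middle of its underside.
- flask: Bystander: conical flask with an orange stopper, 67 mm in diameter and 126 mm high, standing on the worktop to the right. Origin in the middle of its underside.
- pen_marker: Bystander: blue and white marker pen 135 mm long and 17 mm thick, lying on the worktop left of the inverter. Origin in the middle of its underside.
- timer: Bystander: small white lab timer with three keys, 58 x 62 x 20 mm, lying on the worktop to the left. Origin in the middle of its underside.
- infeed (a point): Middle of the infeed shelf's top, at inverter-local (0, 176, 92.5) mm, same axes. Aluminium table, y = 128 to 257 mm, 150 mm wide, with a tongue 100 mm wide from y = 95 to 128 mm. White fences on it, 12 mm high, have inner faces at x = +-71 mm; from y = 150 to 97 mm they narrow as a funnel to x = +-35 mm at the sleeve's mouth. The outer end (y = 257 mm) has no fence.
- sleeve_hinge (a point): Middle of the hinge axis (parallel to the inverter's x), 100 mm above the inverter's origin. The sleeve is 78 mm wide and runs from here to its mouth 82 mm away; two hinge posts stand at x = +-45 mm and reach 15 mm above the axis.

How it is judged:
By the outcome, as a careful person would: the job done as asked, in the order asked, and still so for the second after the job is handed in, with the robot touching nothing.
It also fails if it takes over 72 s, if anything falls off the work surface, if the arm or the gripper's body presses on something with over 40 N, if the wrist force passes 120 N, or if a joint passes its speed limit or range.

## Working session

There is one attempt and no reset: what is moved stays moved. The work goes in short steps, Python scripts to look and compute and a tool call to move; the robot and the scene stay as the last step left them, time stands still between calls to the robot, and variables do not carry over. Pictures are saved under pics/ and viewed, and the job is handed in when it is done.

Besides the shell and the picture viewer there is one more tool, called after "Request:" by a JSON object that holds its "name" and its "arguments", one argument or row to a line. arm_command: Moves the arm, as the interface text tells. Its arguments: {"type":"object","properties":{"moves":{"type":"array"},"grip_force":{"type":"number"}},"required":["moves"]}

```bash
ls; mkdir -p pics; python3 - <<'E'
from cell import env, read_camera, camera_info
import cv2
print(env.read_state())
for n in ["side","top","wrist"]:
    print(n,camera_info(n))
    cv2.imwrite(f"pics/{n}0.png",read_camera(n)[:,:,::-1])
E
```

```text
pics
{'time': 0.0, 'qpos': array([-1.23158062,  0.33287095, -0.06469757,  1.46095773,  0.02156999,
        1.34990277, -0.08851563]), 'qd': array([ 0.00029229, -0.00010611, -0.00192896,  0.00084418,  0.00014862,
        0.00105565, -0.00038325]), 'joint_efforts': array([-7.69649378e-04, -6.23265767e+01,  2.40861706e-02, -3.89885473e+01,
       -6.14657952e-02,  4.02622623e-02,  1.88637091e-04]), 'ee_pos': array([0.22109026, 0.58416352, 0.22174667]), 'ee_rot': array([ 1.79924204e-01,  9.83680212e-01, -7.13892720e-04, -1.10480343e-04]), 'ft_force': array([-0.07036208,  0.040311  ,  0.33690564]), 'wrist_torque': array([ 0.01921563, -0.01908367, -0.02156384]), 'opening': 0.08662249056065098}
side {'vertical_fov': 46.06684739228343, 'cx': 280.70616443487967, 'cy': 207.44458513164437, 'rvec': array([ 0.47125584, -2.44385576,  1.58767129]), 'tvec': array([0.47528294, 0.12869322, 1.27976355])}
top {'vertical_fov': 43.50789795676684, 'cx': 283.5148205124025, 'cy': 208.97359443676598, 'rvec': array([ 2.16352911, -2.12663979,  0.13364981]), 'tvec': array([0.03211218, 0.52747558, 1.40774106])}
wrist {'vertical_fov': 58.56125911203468, 'cx': 279.49596830876743, 'cy': 209.9927069319878, 'tool_from_camera': array([[-5.05930365e-04, -9.67924014e-01, -2.51242607e-01,
         6.79750700e-02],
       [ 9.99999596e-01, -3.02987682e-04, -8.46437275e-04,
        -6.36683123e-04],
       [ 7.43163549e-04, -2.51242934e-01,  9.67923776e-01,
        -1.62296722e-01],
       [ 0.00000000e+00,  0.00000000e+00,  0.00000000e+00,
         1.00000000e+00]])}
```

View pics/top0.png

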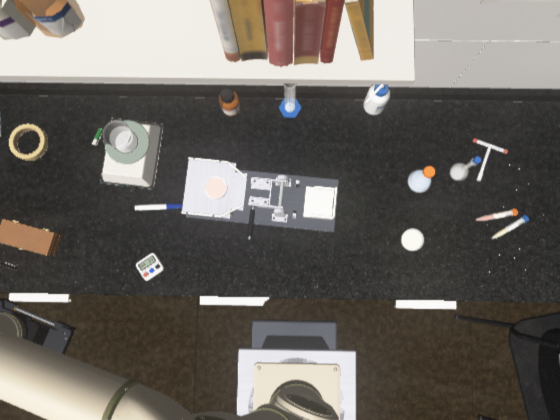

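View pics/side0.png

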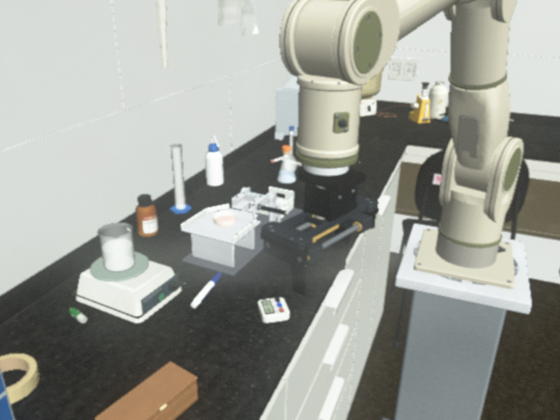

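View pics/wrist0.png

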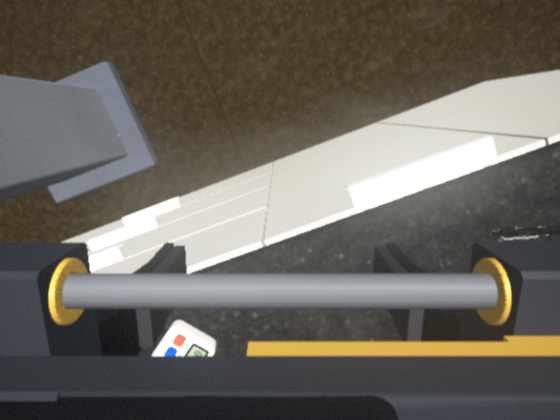

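The top view shows the inverter from about (183,160) to (337,230): the shelf and pink plate at (215,188), the nest at (320,202). I'll enlarge that area.

```bash
cat > h.py <<'E'
import numpy as np, cv2
from cell import env, read_camera, camera_info
def cam(n):
    c=camera_info(n); f=210/np.tan(np.radians(c['vertical_fov'])/2)
    if n=='wrist': return c,f
    R=cv2.Rodrigues(c['rvec'])[0]; return c,f,R,c['tvec']
def pix2w(n,u,v,z):
    c,f,R,t=cam(n); d=R.T@np.array([(u-c['cx'])/f,(v-c['cy'])/f,1]); o=-R.T@t
    return o+d*(z-o[2])/d[2]
def w2pix(n,p):
    c,f,R,t=cam(n); q=R@np.asarray(p)+t; return q[0]/q[2]*f+c['cx'],q[1]/q[2]*f+c['cy']
E
python3 - <<'E'
import cv2
i=cv2.imread('pics/top0.png')[140:250,125:345]
cv2.imwrite('pics/top0c.png',cv2.resize(i,None,fx=3.6,fy=3.6,interpolation=cv2.INTER_CUBIC))
i=cv2.imread('pics/side0.png')[170:320,170:330]
cv2.imwrite('pics/side0c.png',cv2.resize(i,None,fx=4,fy=4,interpolation=cv2.INTER_CUBIC))
E
```

```text
(no output)
```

View pics/top0c.png

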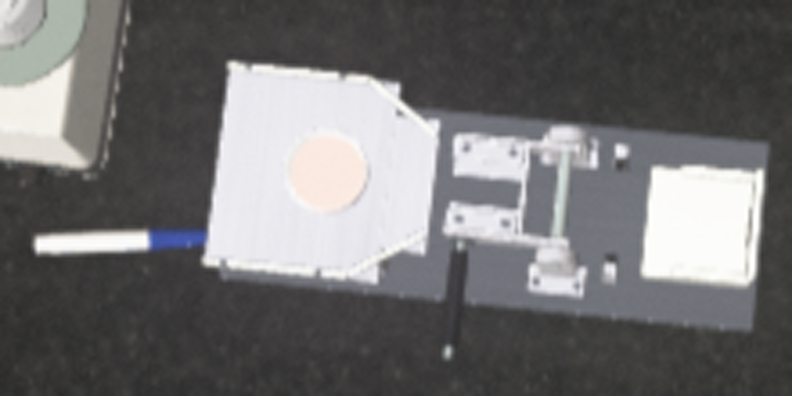

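View pics/side0c.png

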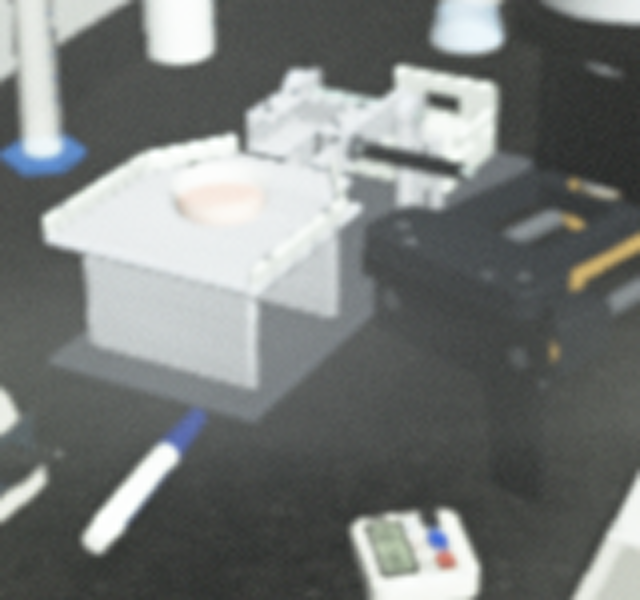

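```bash
cat >> h.py <<'E'
def L2W(P,l):
    x,y,a=P; c,s=np.cos(a),np.sin(a); l=np.asarray(l)/1000
    return np.array([x+c*l[0]-s*l[1], y+s*l[0]+c*l[1], l[2]])
def W2L(P,w):
    x,y,a=P; c,s=np.cos(a),np.sin(a); d=np.asarray(w)[:2]-[x,y]
    return np.array([c*d[0]+s*d[1], -s*d[0]+c*d[1]])*1000
E
python3 - <<'E'
from h import *
from scipy.optimize import least_squares
def px(c): return np.array([125+(c[0]+.5)/3.6-.5,140+(c[1]+.5)/3.6-.5])
lm=[((230,62),(75,257,98)),((206,264),(-75,257,98)),((447,350),(-118,70,101)),((461,243),(-46,70,101)),
 ((438,122),(50,95,92.5)),((424,252),(-50,95,92.5)),((566,135),(45,0,115)),((551,245),(-45,0,115))]
def r(P): return np.concatenate([np.array(w2pix('top',L2W(P,l)))-px(c) for c,l in lm])
s=least_squares(r,[0.6,0,0],loss='soft_l1'); P=s.x; print(P,np.degrees(P[2])); print(r(P).reshape(-1,2).round(1))
for c in [(768,143),(752,329)]:
    print('base corner',W2L(P,pix2w('top',*px(c),0.005)))
print('plate',W2L(P,pix2w('top',*px((328,171)),0.108)),pix2w('top',*px((328,171)),0.108))
print('nest',W2L(P,pix2w('top',*px((700,222)),0.036)))
for n,l in dict(handle=(-82,70,101),hinge=(0,0,100),infeed=(0,176,92.5),nest=(0,-106,36)).items(): print(n,L2W(P,l))
for n,u,v in [('pen',137,207),('timer',149,266)]: print(n,pix2w('top',u,v,.015))
E
```

```text
[ 0.55715594  0.04904482 -0.08462906] -4.84888783690601
[[-1.   0.3]
 [-1.6 -0.3]
 [ 0.2 -0.9]
 [-0.6  1.6]
 [ 0.7 -0.8]
 [ 0.3  0.1]
 [ 0.3 -0.8]
 [ 0.9  2.6]]
base corner [  74.12741288 -153.91225874]
base corner [ -72.91560086 -154.54771597]
plate [  0.33152487 170.71471492] [0.57191646 0.21912054 0.108     ]
nest [   1.51386769 -105.45820126]
handle [0.48136637 0.1257256  0.101     ]
hinge [0.55715594 0.04904482 0.1       ]
infeed [0.57203288 0.22441494 0.0925    ]
nest [ 0.54819596 -0.05657581  0.036     ]
pen [0.52858915 0.45096343 0.015     ]
timer [0.3653264  0.40867937 0.015     ]
```

```bash
cat >> h.py <<'E'
P=np.array([0.5572,0.0490,-0.0846])
from scipy.spatial.transform import Rotation as Ro
def go(l,yawdeg,st=None,P=P):
    """local target mm (TCP), desired local heading (deg, in inverter frame) of tool y; returns dx dy dz mm, turn deg"""
    st=st or env.read_state(); R=Ro.from_quat(st['ee_rot']).as_matrix()
    d=R.T@(L2W(P,l)-st['ee_pos'])*1000
    cur=np.degrees(np.arctan2(R[1,1],R[0,1])); want=yawdeg+np.degrees(P[2])
    t=(cur-want+180)%360-180
    return d.round(1),round(t,1)
def where(P=P):
    st=env.read_state(); R=Ro.from_quat(st['ee_rot']).as_matrix()
    return 't %.2f'%st['time'],'local',W2L(P,st['ee_pos']).round(1),'z',round(st['ee_pos'][2]*1000,1),'tooly local deg',round(np.degrees(np.arctan2(R[1,1],R[0,1])-P[2]),1),'open',round(st['opening']*1000,1),'F',st['ft_force'].round(1),'q',st['qpos'].round(2)
E
python3 - <<'E'
from h import *
print(where()); print(go((0,230,200),0)); print(pix2w('top',122,140,.15))
E
```

```text
('t 0.15', 'local', array([-380.1,  504.9]), 'z', np.float64(221.9), 'tooly local deg', np.float64(74.1), 'open', 87.1, 'F', array([ 0.1, -0.9,  0.1]), 'q', array([-1.23,  0.33, -0.06,  1.46,  0.02,  1.35, -0.09]))
(array([-440.8, -160.4,   22.1]), np.float64(74.1))
[0.68402771 0.45968455 0.15      ]
```

Request:
{"name": "arm_command", "arguments": {
  "moves": [
    [[0.54,-44,-16,0,7.4],[0.54,-88,-32,0,14.8],[0.54,-132,-48,0,22.2],[0.54,-176,-64,0,29.6],[0.54,-220,-80,0,37],[0.54,-264,-96,0,44.5],[0.54,-308,-112,0,52],[0.54,-352,-128,0,59.3],[0.54,-396,-144,0,66.7],[0.54,-441,-160,10,74],[0.54,-441,-160,20,74],[0.54,-441,-160,20,74]]
  ]
}}

```text
time: 1.65
ee_pos: [0.5762, 0.279, 0.2013]
ee_rot: [0.735, 0.678, -0.001, -0.0]
ft_force: [-0.4, 0.9, -0.5]
opening: 0.0199
```

```bash
python3 - <<'E'
from h import *
print(where()); 
for n in ['wrist','side']: cv2.imwrite(f'pics/{n}1.png',read_camera(n)[:,:,::-1])
E
```

```text
('t 1.65', 'local', array([ -0.5, 230.8]), 'z', np.float64(201.3), 'tooly local deg', np.float64(0.2), 'open', 19.9, 'F', array([-0.4,  0.9, -0.5]), 'q', array([-0.78,  0.39,  0.34,  1.46, -0.13,  1.32, -0.51]))
```

View pics/wrist1.png

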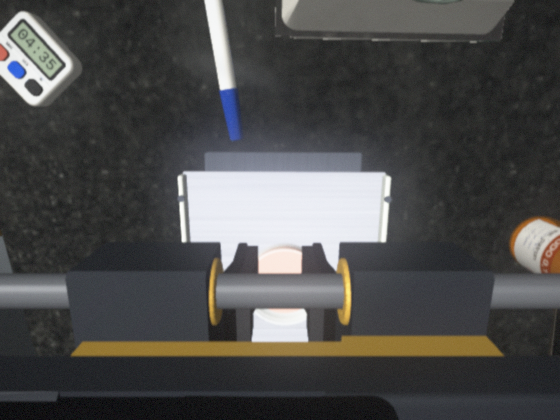

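The wrist view shows the shelf's outer edge at row 172 (columns 182–388). The plate is visible between the fingers at about (281,285).

```bash
cat >> h.py <<'E'
def wristpix(st,u,v,z):
    c,f=cam('wrist'); T=c['tool_from_camera']; R=Ro.from_quat(st['ee_rot']).as_matrix()
    d=R@T[:3,:3]@np.array([(u-c['cx'])/f,(v-c['cy'])/f,1]); o=st['ee_pos']+R@T[:3,3]
    return o+d*(z-o[2])/d[2]
E
python3 - <<'E'
from h import *
st=env.read_state()
for u,v,z in [(182,172,.0965),(388,172,.0965),(184,240,.1045),(386,240,.1045),(281,247,.1105),(281,323,.0925),(206,153,.004),(361,153,.004)]: print(u,v,W2L(P,wristpix(st,u,v,z)).round(1))
print(go((0,230,97),0))
E
```

```text
182 172 [-71.  257.8]
388 172 [ 77.6 258.5]
184 240 [-70.6 208.8]
386 240 [ 77.7 209.5]
281 247 [  0.6 205.9]
281 323 [  1.1 133.5]
206 153 [-71.2 261.9]
361 153 [ 77.3 262.5]
(array([ -2. ,   0.7, 105.6]), np.float64(0.3))
```

View pics/side1.png

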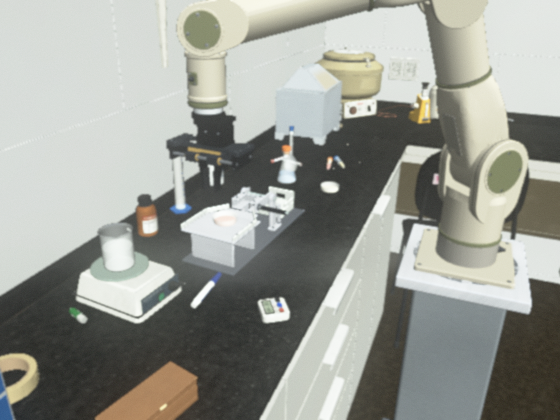

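```bash
sed -i 's/^P=np.*/P=np.array([0.5593,0.0495,-0.0846])/' h.py; python3 - <<'E'
from h import *
print(where());print(go((0,230,98),0))
print(go((0,115,98),0))
E
```

```text
('t 1.75', 'local', array([ -2.7, 231.3]), 'z', np.float64(202.6), 'tooly local deg', np.float64(0.3), 'open', 19.9, 'F', array([-0.5,  0.7,  0.2]), 'q', array([-0.78,  0.38,  0.34,  1.46, -0.13,  1.32, -0.51]))
(array([ -1.4,   2.7, 104.6]), np.float64(0.3))
(array([-116.4,    2.2,  104.6]), np.float64(0.3))
```

Tool x runs along local +y. I'll descend behind the plate.

Request:
{"name": "arm_command", "arguments": {
  "moves": [
    [[0.54,0,3,25,0],[0.54,0,3,50,0],[0.54,0,3,75,0],[0.54,0,3,95,0],[0.54,0,3,104,0],[0.54,0,3,104,0]]
  ]
}}

```text
time: 2.5
ee_pos: [0.5798, 0.2788, 0.0985]
ee_rot: [0.736, 0.677, -0.0, -0.0]
ft_force: [-0.8, 0.1, 1.1]
opening: 0.0199
```

```bash
python3 - <<'E'
from h import *
print(where()); 
for n in ['top','side']:
    im=read_camera(n)[:,:,::-1]
    im=im[140:250,145:345] if n=='top' else im[130:280,160:320]
    cv2.imwrite(f'pics/{n}2.png',cv2.resize(im,None,fx=3.9,fy=3.9,interpolation=cv2.INTER_CUBIC))
print(go((0,115,98),0))
E
```

```text
('t 2.50', 'local', array([  1.1, 230.2]), 'z', np.float64(98.5), 'tooly local deg', np.float64(0.1), 'open', 19.9, 'F', array([-0.8,  0.1,  1.1]), 'q', array([-0.76,  0.47,  0.32,  1.57, -0.16,  1.13, -0.49]))
(array([-115.3,   -2. ,    1.4]), np.float64(0.1))
```

View pics/side2.png

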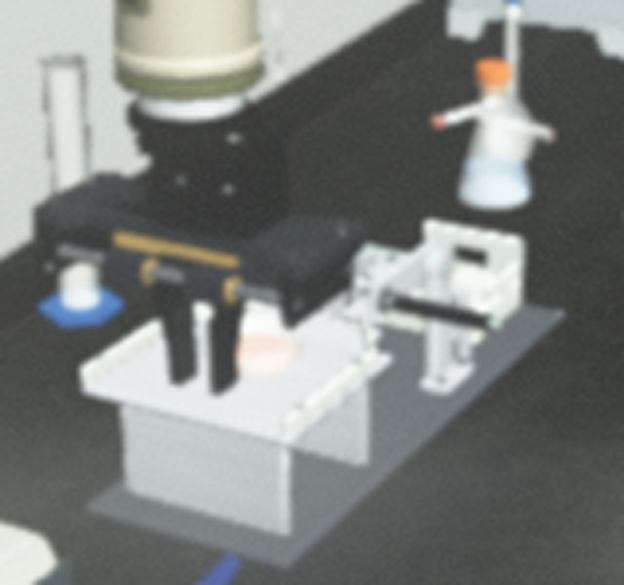

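View pics/top2.png

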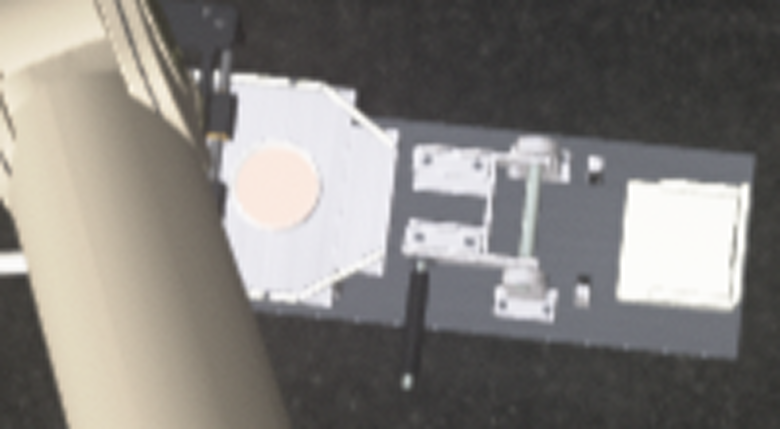

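The fingers stand just clear of the shelf, behind the plate. I'll push slowly.

Request:
{"name": "arm_command", "arguments": {
  "moves": [
    [[0.54,-8,-1,0,0],[0.54,-16,-1,0,0],[0.54,-24,-1,0,0],[0.54,-33,-1,0,0],[0.54,-42,-1,0,0],[0.54,-52,-1,0,0],[0.54,-62,-1,0,0],[0.54,-72,-1,0,0],[0.54,-82,-1,0,0],[0.54,-92,-1,0,0],[0.54,-100,-1,0,0],[0.54,-105,-1,0,0]]
  ]
}}

```text
time: 4.1
ee_pos: [0.5704, 0.1734, 0.0986]
ee_rot: [0.736, 0.677, 0.0, -0.0]
ft_force: [-0.9, 0.7, -0.5]
opening: 0.0201
```

```bash
python3 - <<'E'
from h import *
print(where()); 
for n in ['top','side']:
    im=read_camera(n)[:,:,::-1]
    im=im[140:250,145:345] if n=='top' else im[130:280,160:320]
    cv2.imwrite(f'pics/{n}3.png',cv2.resize(im,None,fx=3.9,fy=3.9,interpolation=cv2.INTER_CUBIC))
print(go((0,100,98),0))
E
```

```text
('t 4.10', 'local', array([  0.6, 124.4]), 'z', np.float64(98.6), 'tooly local deg', np.float64(0.1), 'open', 20.1, 'F', array([-0.9,  0.7, -0.5]), 'q', array([-0.66,  0.38,  0.36,  1.7 , -0.15,  1.09, -0.34]))
(array([-24.4,  -0.6,   0.6]), np.float64(0.1))
```

View pics/side3.png

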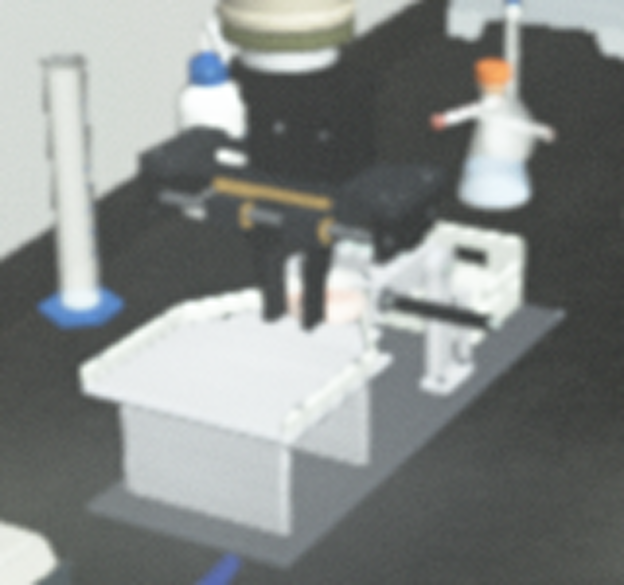

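View pics/top3.png

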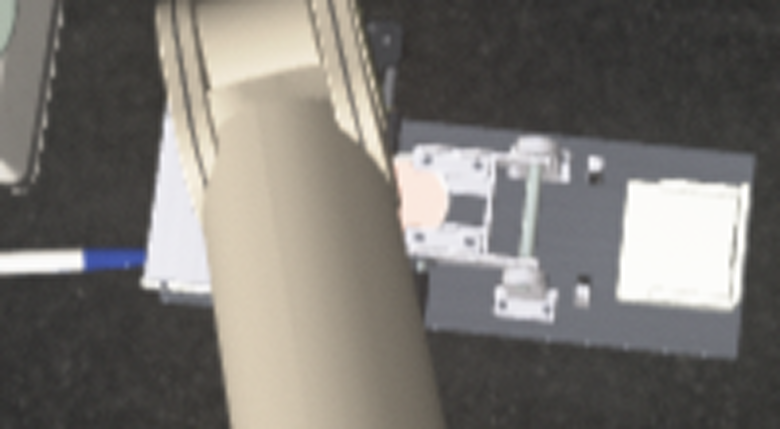

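The plate is entering the sleeve straight. Now the last stretch, slowly, watching the force.

Request:
{"name": "arm_command", "arguments": {
  "moves": [
    [[0.54,-3,0,0,0],[0.54,-6,0,0,0],[0.54,-9,0,0,0],[0.54,-12,0,0,0],[0.54,-15,0,0,0],[0.54,-17,0,0,0],[0.54,-19,0,0,0],[0.54,-21,0,0,0],[0.54,-22,0,0,0],[0.54,-22,0,0,0]]
  ]
}}

```text
time: 5.45
ee_pos: [0.5686, 0.1521, 0.0986]
ee_rot: [0.736, 0.677, 0.0, -0.0]
ft_force: [0.3, 0.7, -0.8]
opening: 0.0201
```

```bash
python3 - <<'E'
from h import *
print(where()); 
for n in ['top','side']:
    im=read_camera(n)[:,:,::-1]
    im=im[140:250,145:345] if n=='top' else im[130:280,160:320]
    cv2.imwrite(f'pics/{n}4.png',cv2.resize(im,None,fx=3.9,fy=3.9,interpolation=cv2.INTER_CUBIC))
E
```

```text
('t 5.45', 'local', array([  0.6, 103. ]), 'z', np.float64(98.6), 'tooly local deg', np.float64(0.1), 'open', 20.1, 'F', array([ 0.3,  0.7, -0.8]), 'q', array([-0.64,  0.36,  0.37,  1.73, -0.14,  1.08, -0.31]))
```

View pics/top4.png

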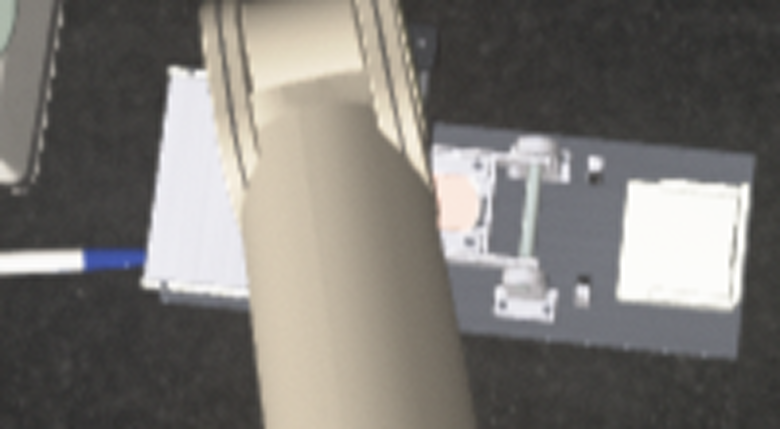

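Request:
{"name": "arm_command", "arguments": {
  "moves": [
    [[0.54,-1,0,0,0],[0.54,-2,0,0,0],[0.54,-3,0,0,0],[0.54,-4,0,0,0],[0.54,-4,0,0,0]]
  ]
}}

```text
time: 6.18
ee_pos: [0.5683, 0.1487, 0.0987]
ee_rot: [0.736, 0.678, 0.0, -0.0]
ft_force: [-0.6, 3.3, -0.0]
opening: 0.0201
```

```bash
python3 - <<'E'
from h import *
print(where()); 
E
```

```text
('t 6.17', 'local', array([ 0.5, 99.6]), 'z', np.float64(98.7), 'tooly local deg', np.float64(0.1), 'open', 20.1, 'F', array([-0.6,  3.3, -0. ]), 'q', array([-0.64,  0.36,  0.37,  1.73, -0.14,  1.08, -0.3 ]))
```

Request:
{"name": "arm_command", "arguments": {
  "moves": [
    [[0.54,-0.7,0,0,0],[0.54,-1.4,0,0,0],[0.54,-1.4,0,0,0]]
  ]
}}

```text
time: 6.55
ee_pos: [0.5682, 0.1485, 0.0988]
ee_rot: [0.735, 0.678, 0.001, -0.001]
ft_force: [0.4, 5.6, 0.6]
opening: 0.02
```

Request:
{"name": "arm_command", "arguments": {
  "moves": [
    [[0.54,8,0,0,0],[0.54,16,0,0,0],[0.54,18,0,-35,0],[0.54,18,0,-70,0],[0.3,18,0,-105,0],[0,18,0,-105,0]]
  ]
}}

```text
time: 7.3
ee_pos: [0.571, 0.165, 0.2064]
ee_rot: [0.736, 0.677, 0.002, 0.001]
ft_force: [0.5, 0.3, -0.5]
opening: 0.0327
```

```bash
python3 - <<'E'
from h import *
print(where()); print(go((-98,70,150),90))
E
```

```text
('t 7.30', 'local', array([  1.9, 116.1]), 'z', np.float64(206.4), 'tooly local deg', np.float64(0.1), 'open', 32.7, 'F', array([ 0.5,  0.3, -0.5]), 'q', array([-0.67,  0.28,  0.38,  1.59, -0.11,  1.29, -0.36]))
(array([ -46. , -100.3,   55.8]), np.float64(-89.9))
```

Request:
{"name": "arm_command", "arguments": {
  "moves": [
    [[0,-5,-11,0,-10],[0,-10,-22,0,-20],[0,-15,-33,0,-30],[0,-20,-44,0,-40],[0,-26,-55,0,-50],[0,-32,-66,0,-60],[0,-38,-77,0,-70],[0,-44,-88,0,-80],[0,-46,-100,20,-90],[0,-46,-100,40,-90],[0,-46,-100,40,-90]]
  ]
}}

```text
time: 8.68
ee_pos: [0.4649, 0.1266, 0.1618]
ee_rot: [0.041, 0.999, -0.001, -0.002]
ft_force: [0.0, 0.1, 0.4]
opening: 0.0438
```

```bash
python3 - <<'E'
from h import *
print(where()); 
for n in ['top','side','wrist']:
    im=read_camera(n)[:,:,::-1]
    im=im[140:250,145:345] if n=='top' else im[130:280,160:320] if n=='side' else im
    cv2.imwrite(f'pics/{n}5.png',cv2.resize(im,None,fx=3.9,fy=3.9,interpolation=cv2.INTER_CUBIC) if n!='wrist' else im)
E
```

```text
('t 8.68', 'local', array([-100.6,   68.9]), 'z', np.float64(161.8), 'tooly local deg', np.float64(90.1), 'open', 43.8, 'F', array([0. , 0.1, 0.4]), 'q', array([-0.59,  0.06,  0.24,  1.92, -0.01,  1.17,  1.14]))
```

View pics/top5.png

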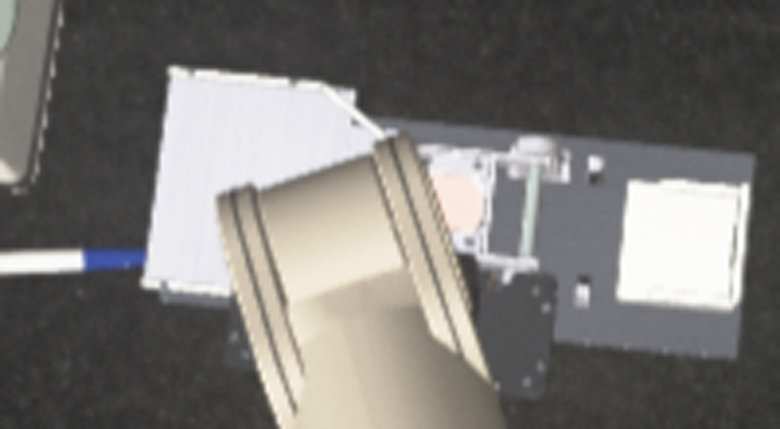

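View pics/side5.png

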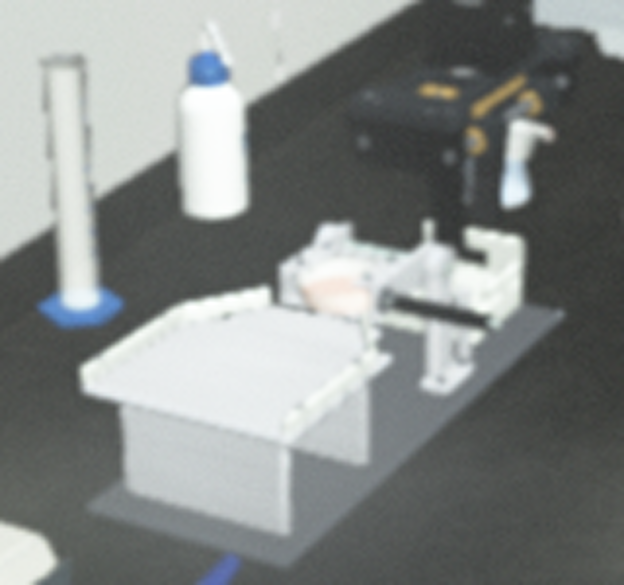

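View pics/wrist5.png

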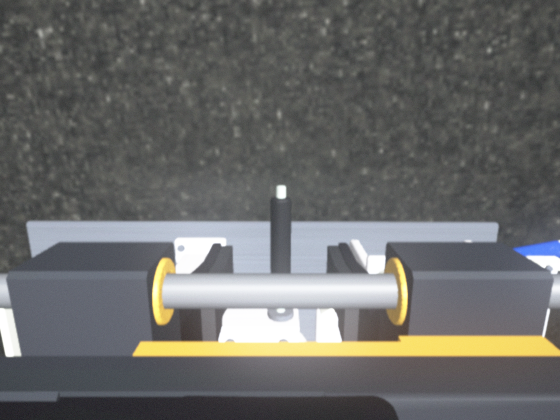

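The handle is centred between the fingers: its black end is at (281,196), and the fingers are at columns 223 and 337.

```bash
python3 - <<'E'
from h import *
st=env.read_state()
print(W2L(P,wristpix(st,281,197,.101)),W2L(P,wristpix(st,281,250,.107)))
print(go((-98,70,80),90))
E
```

```text
[-117.02910087   69.49316344] [-84.60226608  69.54651632]
(array([-1. ,  0.5, 84. ]), np.float64(0.1))
```

Request:
{"name": "arm_command", "arguments": {
  "moves": [
    [[0,-1,0.5,25,0],[0,-1,0.5,50,0],[0,-1,0.5,72,0],[0,-1,0.5,82,0],[0,-1,0.5,82,0]]
  ]
}}

```text
time: 9.45
ee_pos: [0.4673, 0.1275, 0.0817]
ee_rot: [0.041, 0.999, -0.0, -0.0]
ft_force: [-0.2, -0.3, -0.2]
opening: 0.0435
```

```bash
python3 - <<'E'
from h import *
print(where()); print(go((-98,70,81),90))
E
```

```text
('t 9.45', 'local', array([-98.3,  69.9]), 'z', np.float64(81.7), 'tooly local deg', np.float64(90.1), 'open', 43.5, 'F', array([-0.2, -0.3, -0.2]), 'q', array([-0.58,  0.16,  0.24,  2.  , -0.04,  0.99,  1.17]))
(array([-0.3,  0.1,  0.7]), np.float64(0.1))
```

Request:
{"name": "arm_command", "arguments": {
  "moves": [
    [[1,0,0,0,0],[1,0,0,0,0],[1,0,0,0,0],[1,0,0,0,0],[1,0,0,0,0]]
  ],
  "grip_force": 15
}}

```text
time: 10.07
ee_pos: [0.4672, 0.1275, 0.0817]
ee_rot: [0.041, 0.999, 0.0, 0.0]
ft_force: [-0.9, -0.7, 1.8]
opening: 0.0123
```

```bash
python3 - <<'E'
from h import *
print(where())
a=np.arctan2(1,70)
for th in np.linspace(0,3.63,38): 
    y=70*np.cos(a+th)-70; z=70*np.sin(a+th)-1
    print(round(th,2), 'dy %.1f dz(tool) %.1f'%(y,-z))
E
```

```text
('t 10.07', 'local', array([-98.3,  70. ]), 'z', np.float64(81.7), 'tooly local deg', np.float64(90.1), 'open', 12.3, 'F', array([-0.9, -0.7,  1.8]), 'q', array([-0.58,  0.16,  0.24,  2.  , -0.04,  0.99,  1.17]))
0.0 dy -0.0 dz(tool) 0.0
0.1 dy -0.4 dz(tool) -6.9
0.2 dy -1.5 dz(tool) -13.6
0.29 dy -3.3 dz(tool) -20.3
0.39 dy -5.7 dz(tool) -26.7
0.49 dy -8.7 dz(tool) -32.9
0.59 dy -12.3 dz(tool) -38.7
0.69 dy -16.5 dz(tool) -44.2
0.78 dy -21.2 dz(tool) -49.2
0.88 dy -26.3 dz(tool) -53.7
0.98 dy -31.9 dz(tool) -57.7
1.08 dy -37.8 dz(tool) -61.2
1.18 dy -44.1 dz(tool) -64.0
1.28 dy -50.6 dz(tool) -66.3
1.37 dy -57.3 dz(tool) -67.8
1.47 dy -64.1 dz(tool) -68.7
1.57 dy -70.9 dz(tool) -69.0
1.67 dy -77.8 dz(tool) -68.6
1.77 dy -84.6 dz(tool) -67.5
1.86 dy -91.2 dz(tool) -65.7
1.96 dy -97.6 dz(tool) -63.3
2.06 dy -103.8 dz(tool) -60.3
2.16 dy -109.6 dz(tool) -56.7
2.26 dy -115.1 dz(tool) -52.5
2.35 dy -120.1 dz(tool) -47.9
2.45 dy -124.7 dz(tool) -42.7
2.55 dy -128.7 dz(tool) -37.2
2.65 dy -132.1 dz(tool) -31.2
2.75 dy -135.0 dz(tool) -25.0
2.85 dy -137.2 dz(tool) -18.5
2.94 dy -138.8 dz(tool) -11.8
3.04 dy -139.7 dz(tool) -5.0
3.14 dy -140.0 dz(tool) 1.9
3.24 dy -139.6 dz(tool) 8.7
3.34 dy -138.5 dz(tool) 15.5
3.43 dy -136.7 dz(tool) 22.1
3.53 dy -134.3 dz(tool) 28.6
3.63 dy -131.3 dz(tool) 34.7
```

Request:
{"name": "arm_command", "arguments": {
  "moves": [
    [[1,0,-0.2,-3.5,0],[1,0,-0.4,-7,0],[1,0,-1.5,-13.6,0],[1,0,-3.3,-20.3,0],[1,0,-5.7,-26.7,0],[1,0,-8.7,-32.9,0],[1,0,-12.3,-38.7,0],[1,0,-16.5,-44.2,0],[1,0,-21.2,-49.2,0],[1,0,-26.3,-53.7,0],[1,0,-31.9,-57.7,0],[1,0,-37.8,-61.2,0]]
  ]
}}

```text
time: 11.58
ee_pos: [0.464, 0.0896, 0.1431]
ee_rot: [0.041, 0.999, 0.0, -0.0]
ft_force: [1.0, 2.4, -3.1]
opening: 0.0127
```

```bash
python3 - <<'E'
from h import *
print(where())
for n in ['side']:
    im=read_camera(n)[:,:,::-1][100:250,180:340]
    cv2.imwrite(f'pics/{n}6.png',cv2.resize(im,None,fx=3.9,fy=3.9,interpolation=cv2.INTER_CUBIC))
E
```

```text
('t 11.57', 'local', array([-98.4,  31.9]), 'z', np.float64(143.1), 'tooly local deg', np.float64(90.1), 'open', 12.7, 'F', array([ 1. ,  2.4, -3.1]), 'q', array([-0.55,  0.05,  0.27,  1.97, -0.02,  1.12,  1.22]))
```

View pics/side6.png

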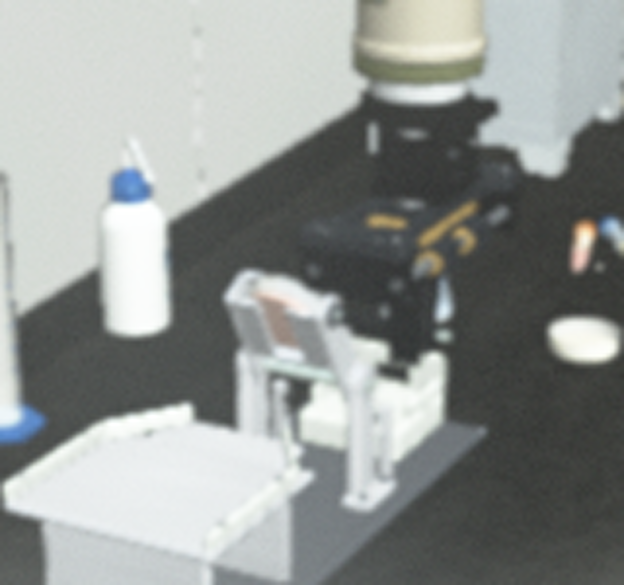

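The sleeve swings with the plate inside it. I'll continue.

Request:
{"name": "arm_command", "arguments": {
  "moves": [
    [[1,0,-6.3,-2.8,0],[1,0,-12.8,-5.1,0],[1,0,-19.5,-6.6,0],[1,0,-26.3,-7.5,0],[1,0,-33.1,-7.8,0],[1,0,-40,-7.4,0],[1,0,-46.8,-6.3,0],[1,0,-53.4,-4.5,0],[1,0,-59.8,-2.1,0],[1,0,-66,0.9,0],[1,0,-71.8,4.5,0],[1,0,-77.3,8.7,0]]
  ]
}}

```text
time: 13.12
ee_pos: [0.4574, 0.012, 0.1336]
ee_rot: [0.041, 0.999, -0.0, -0.0]
ft_force: [-4.1, -0.0, 3.8]
opening: 0.0122
```

```bash
python3 - <<'E'
from h import *
print(where())
for n in ['side']:
    im=read_camera(n)[:,:,::-1][100:250,180:340]
    cv2.imwrite(f'pics/{n}7.png',cv2.resize(im,None,fx=3.9,fy=3.9,interpolation=cv2.INTER_CUBIC))
E
```

```text
('t 13.12', 'local', array([-98.4, -45.9]), 'z', np.float64(133.6), 'tooly local deg', np.float64(90.1), 'open', 12.2, 'F', array([-4.1, -0. ,  3.8]), 'q', array([-0.47,  0.03,  0.35,  2.01, -0.01,  1.1 ,  1.37]))
```

View pics/side7.png

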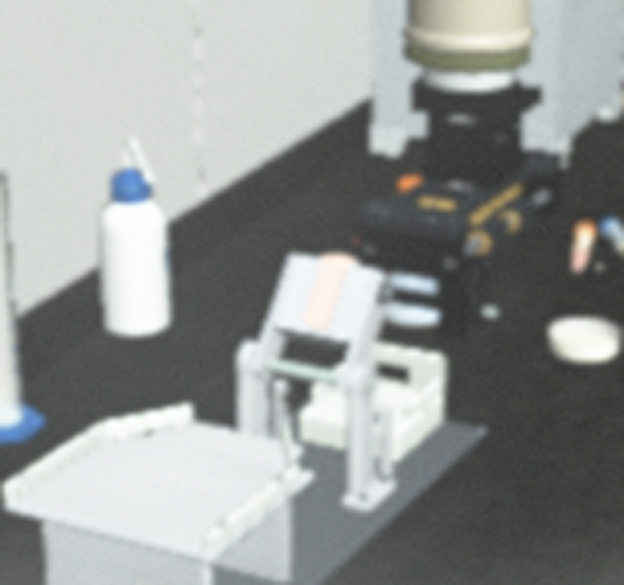

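Request:
{"name": "arm_command", "arguments": {
  "moves": [
    [[1,0,-5,4.6,0],[1,0,-9.6,9.8,0],[1,0,-13.6,15.3,0],[1,0,-17,21.3,0],[1,0,-19.9,27.5,0],[1,0,-22.1,34,0],[1,0,-23.7,40.7,0],[1,0,-24.6,47.5,0],[1,0,-24.8,57.9,0],[1,0,-23.4,68,0],[1,0,-20.2,78.4,0],[1,0,-16.2,87.2,0]]
  ]
}}

```text
time: 14.68
ee_pos: [0.4562, -0.0031, 0.0461]
ee_rot: [0.041, 0.999, -0.0, -0.0]
ft_force: [-7.9, -8.5, 14.5]
opening: 0.0126
```

Request:
{"name": "arm_command", "arguments": {
  "moves": [
    [[1,0,0.8,1.5,0],[1,0,0.8,1.5,0],[1,0,0.8,1.5,0],[1,0,0.8,1.5,0],[1,0,0.8,1.5,0],[1,0,0.8,1.5,0]]
  ]
}}

```text
time: 15.42
ee_pos: [0.4563, -0.0033, 0.0453]
ee_rot: [0.042, 0.999, -0.0, -0.0]
ft_force: [-7.7, -4.9, 6.2]
opening: 0.0123
```

```bash
python3 - <<'E'
from h import *
print(where())
for n in ['side','top']:
    im=read_camera(n)[:,:,::-1]
    im=im[140:250,145:345] if n=='top' else im[100:250,180:340]
    cv2.imwrite(f'pics/{n}8.png',cv2.resize(im,None,fx=3.9,fy=3.9,interpolation=cv2.INTER_CUBIC))
E
```

```text
('t 15.43', 'local', array([-98.2, -61.3]), 'z', np.float64(45.3), 'tooly local deg', np.float64(90.1), 'open', 12.3, 'F', array([-7.7, -4.9,  6.2]), 'q', array([-0.44,  0.15,  0.37,  2.1 , -0.07,  0.9 ,  1.46]))
```

View pics/side8.png

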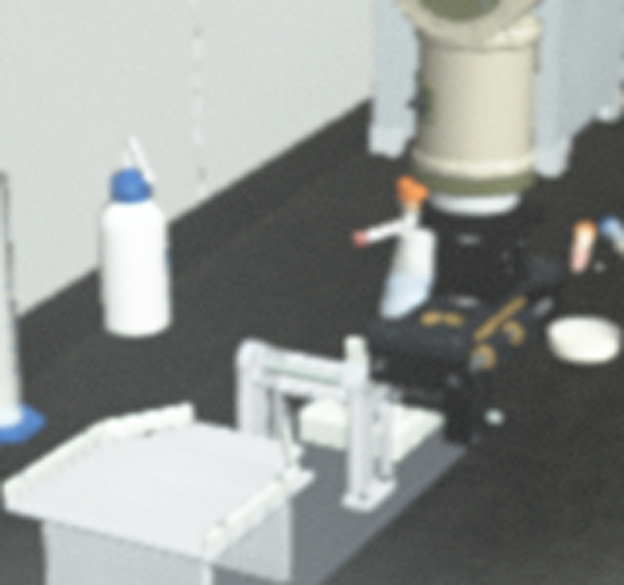

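View pics/top8.png

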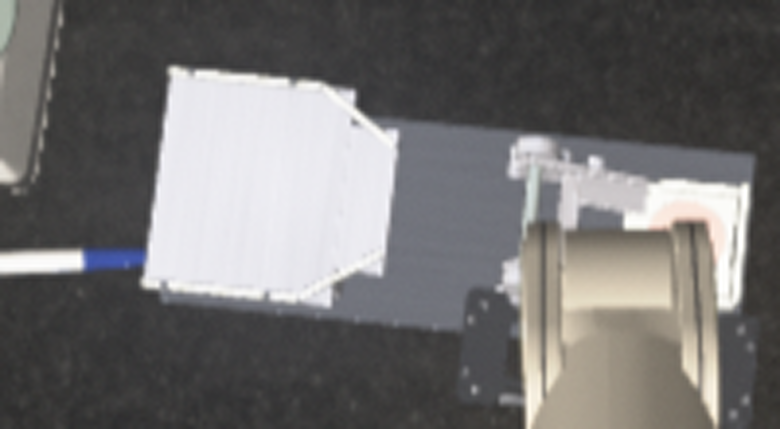

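The plate has slid into the nest: pink at about (690,230) in the crop, with the nest's middle at about 685. I'll wait a little more and check it has settled.

Request:
{"name": "arm_command", "arguments": {
  "moves": [
    [[1,0,0,0,0],[1,0,0,0,0],[1,0,0,0,0],[1,0,0,0,0],[1,0,0,0,0],[1,0,0,0,0],[1,0,0,0,0],[1,0,0,0,0]]
  ]
}}

```text
time: 16.52
ee_pos: [0.4563, -0.0033, 0.0453]
ee_rot: [0.042, 0.999, -0.0, -0.0]
ft_force: [-7.3, -4.4, 7.0]
opening: 0.0123
```

```bash
python3 - <<'E'
from h import *
print(where())
im=read_camera('top')[:,:,::-1]
cv2.imwrite('pics/top9.png',cv2.resize(im[170:230,270:350],None,fx=9,fy=9,interpolation=cv2.INTER_CUBIC))
cv2.imwrite('pics/wrist9.png',read_camera('wrist')[:,:,::-1])
for dy in (0,): print([ (np.array(w2pix('top',L2W(P,(0,-106+e,54))))-[270,170])*9 for e in (-31,0,31)])
E
```

```text
('t 16.52', 'local', array([-98.2, -61.3]), 'z', np.float64(45.3), 'tooly local deg', np.float64(90.1), 'open', 12.3, 'F', array([-7.3, -4.4,  7. ]), 'q', array([-0.44,  0.15,  0.37,  2.1 , -0.07,  0.9 ,  1.46]))
[array([547.45619234, 281.05541466]), array([444.97577499, 270.81883344]), array([342.60465572, 260.59316982])]
```

View pics/top9.png

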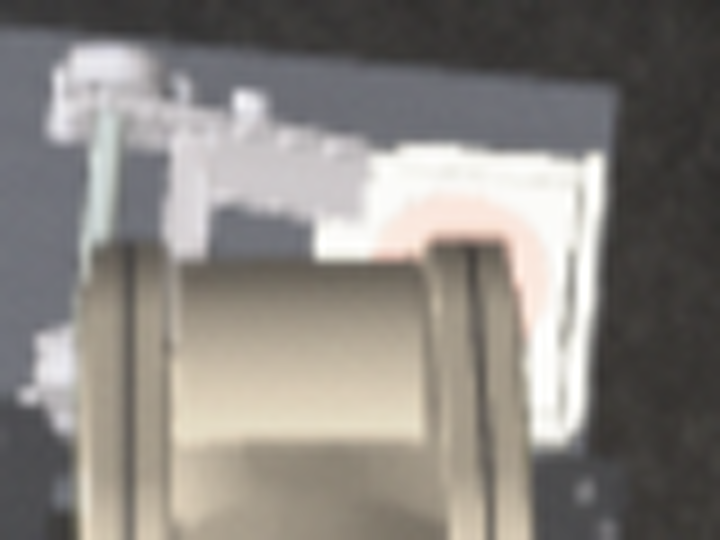

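View pics/wrist9.png

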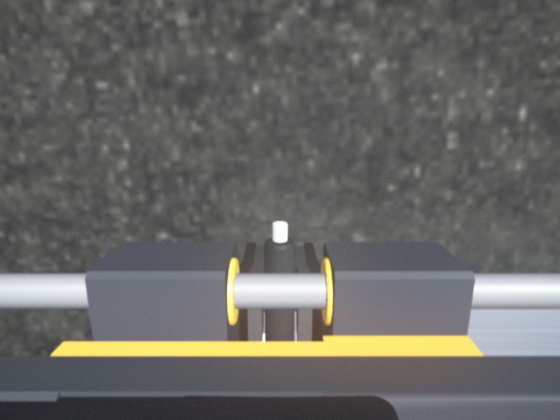

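The pink disc is centred about 5 mm towards the end wall, so the plate lies against that wall, clear of the sleeve mouth. I'll swing the empty sleeve back.

Request:
{"name": "arm_command", "arguments": {
  "moves": [
    [[1,0,-3.8,-7.6,0],[1,0,-6.2,-14.1,0],[1,0,-8,-20.7,0],[1,0,-9.1,-27.5,0],[1,0,-9.5,-34.3,0],[1,0,-9.2,-41.2,0],[1,0,-8.3,-48,0],[1,0,-6.7,-54.7,0],[1,0,-4.5,-61.2,0],[1,0,-1.6,-67.4,0],[1,0,1.8,-73.4,0],[1,0,5.8,-78.9,0]]
  ]
}}

```text
time: 18.12
ee_pos: [0.4569, 0.004, 0.1245]
ee_rot: [0.041, 0.999, 0.0, -0.0]
ft_force: [-2.9, 4.1, -9.7]
opening: 0.0123
```

```bash
python3 - <<'E'
from h import *
print(where())
im=read_camera('side')[:,:,::-1][100:250,180:340]
cv2.imwrite('pics/side10.png',cv2.resize(im,None,fx=3.9,fy=3.9,interpolation=cv2.INTER_CUBIC))
E
```

```text
('t 18.12', 'local', array([-98.2, -54. ]), 'z', np.float64(124.5), 'tooly local deg', np.float64(90.1), 'open', 12.3, 'F', array([-2.9,  4.1, -9.7]), 'q', array([-0.46,  0.04,  0.36,  2.03, -0.01,  1.08,  1.4 ]))
```

View pics/side10.png

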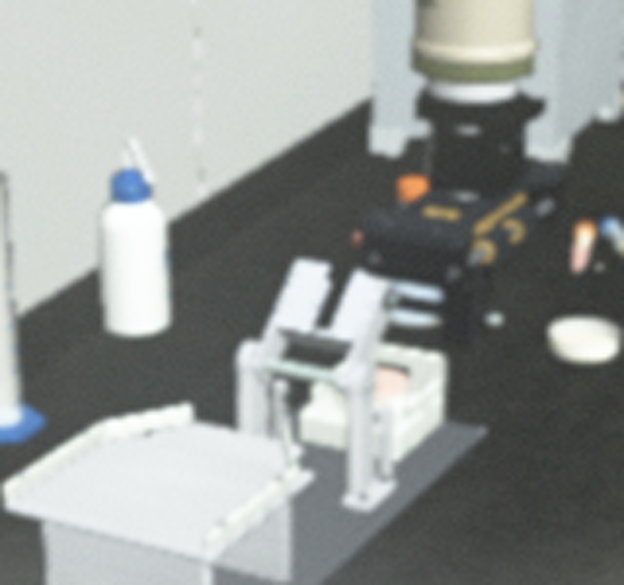

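Request:
{"name": "arm_command", "arguments": {
  "moves": [
    [[1,0,4.6,-5.2,0],[1,0,9.6,-9.8,0],[1,0,15.1,-14,0],[1,0,20.9,-17.6,0],[1,0,27.1,-20.6,0],[1,0,33.5,-23,0],[1,0,40.1,-24.8,0],[1,0,46.9,-25.9,0],[1,0,53.8,-26.3,0],[1,0,60.6,-26,0],[1,0,67.4,-25.1,0],[1,0,74.1,-23.6,0]]
  ]
}}

```text
time: 19.68
ee_pos: [0.463, 0.0765, 0.1479]
ee_rot: [0.042, 0.999, -0.001, -0.0]
ft_force: [-1.0, -7.1, -16.3]
opening: 0.0124
```

Request:
{"name": "arm_command", "arguments": {
  "moves": [
    [[1,0,6.5,3,0],[1,0,12.8,6,0],[1,0,18.7,9.6,0],[1,0,24.3,13.6,0],[1,0,29.4,18.1,0],[1,0,34.1,23.1,0],[1,0,38.3,28.5,0],[1,0,41.9,34.2,0],[1,0,44.9,40.2,0],[1,0,47.3,46.4,0],[1,0,49.1,52.9,0],[1,0,50.2,59.5,0]]
  ]
}}

```text
time: 21.18
ee_pos: [0.4674, 0.1271, 0.0895]
ee_rot: [0.042, 0.999, 0.0, 0.0]
ft_force: [-7.8, -7.4, 0.4]
opening: 0.0122
```

Request:
{"name": "arm_command", "arguments": {
  "moves": [
    [[1,0,0.3,3.5,0],[1,0,0.4,7,0],[1,0,0.4,8,0],[1,0,0.4,8.5,0],[1,0,0.4,8.5,0]]
  ]
}}

```text
time: 21.8
ee_pos: [0.4675, 0.1277, 0.0813]
ee_rot: [0.041, 0.999, 0.0, 0.0]
ft_force: [-7.5, -6.5, -0.3]
opening: 0.0125
```

```bash
python3 - <<'E'
from h import *
print(where())
im=read_camera('side')[:,:,::-1][100:250,180:340]
cv2.imwrite('pics/side11.png',cv2.resize(im,None,fx=3.9,fy=3.9,interpolation=cv2.INTER_CUBIC))
E
```

```text
('t 21.80', 'local', array([-98.1,  70.1]), 'z', np.float64(81.3), 'tooly local deg', np.float64(90.1), 'open', 12.5, 'F', array([-7.5, -6.5, -0.3]), 'q', array([-0.59,  0.16,  0.24,  2.  , -0.05,  0.99,  1.17]))
```

View pics/side11.png

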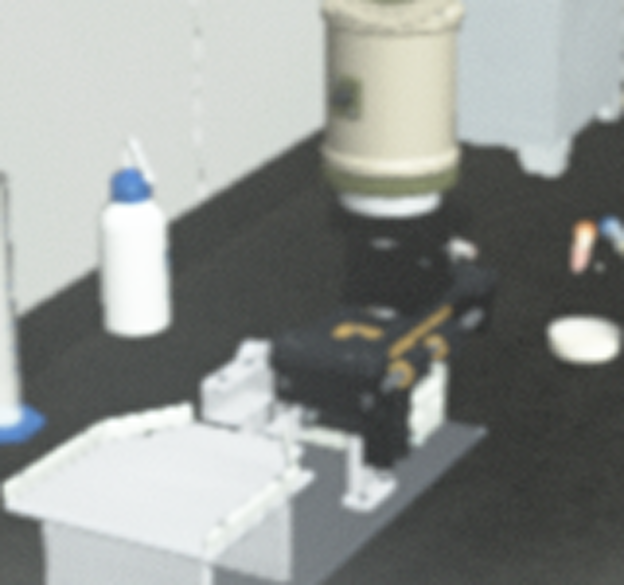

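No stop has been felt yet, so I'll press down gently until the loading stop answers.

Request:
{"name": "arm_command", "arguments": {
  "moves": [
    [[1,0,-0.5,1,0],[1,0,-0.5,2,0],[1,0,-0.5,2,0]]
  ]
}}

```text
time: 22.22
ee_pos: [0.4677, 0.1277, 0.0803]
ee_rot: [0.041, 0.999, 0.001, 0.0]
ft_force: [-11.4, -5.3, 11.0]
opening: 0.0129
```

The stop answers with 11 N upward. I'll release and lift clear.

Request:
{"name": "arm_command", "arguments": {
  "moves": [
    [[0,0,0,-1,0],[0,0,0,-1,0],[0,0,0,-1,0],[0,0,0,-1,0],[0,0,0,-30,0],[0,0,0,-65,0],[0,0,0,-110,0],[0,40,0,-150,0],[0,60,60,-150,0],[0,60,120,-150,0],[0,60,160,-150,0],[0,60,160,-150,0]]
  ]
}}

```text
time: 23.72
ee_pos: [0.4196, 0.2945, 0.2274]
ee_rot: [0.039, 0.999, 0.0, -0.0]
ft_force: [1.0, -0.8, -1.0]
opening: 0.043
```

```bash
python3 - <<'E'
from h import *
print(where())
for n in ['side','top']:
    im=read_camera(n)[:,:,::-1]
    cv2.imwrite(f'pics/{n}12f.png',im)
    im=im[140:250,145:345] if n=='top' else im[140:290,170:330]
    cv2.imwrite(f'pics/{n}12.png',cv2.resize(im,None,fx=3.9,fy=3.9,interpolation=cv2.INTER_CUBIC))
for n,l in dict(handle_end=(-118,70,101),plate=(0,-106,54),platewall=(0,-111,54)).items(): print(n,(np.array(w2pix('top',L2W(P,l)))-[145,140])*3.9,(np.array(w2pix('side',L2W(P,l)))-[170,140])*3.9)
E
```

```text
('t 23.73', 'local', array([-159.9,  232.3]), 'z', np.float64(227.4), 'tooly local deg', np.float64(90.4), 'open', 43.0, 'F', array([ 1. , -0.8, -1. ]), 'q', array([-0.77,  0.08,  0.07,  1.75, -0.01,  1.31,  0.8 ]))
handle_end [405.18246429 371.170726  ] [451.06260722 283.0314165 ]
plate [680.32283583 234.35482783] [410.65679277 223.97360673]
platewall [687.48224016 235.06996761] [413.56502496 221.74452745]
```

View pics/side12.png

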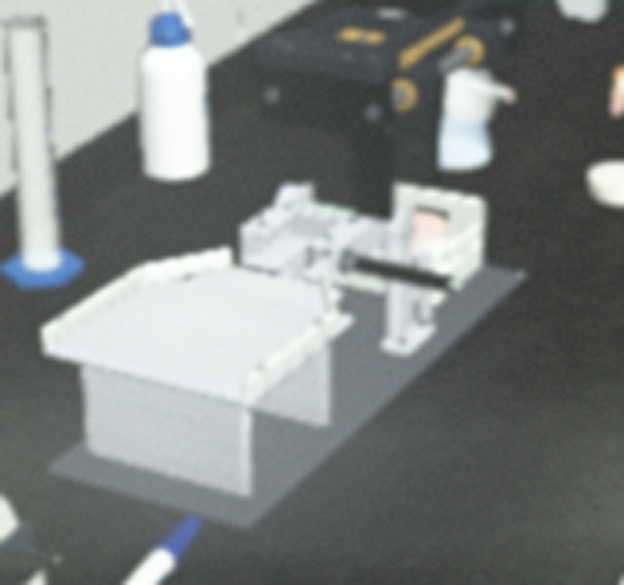

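View pics/top12.png

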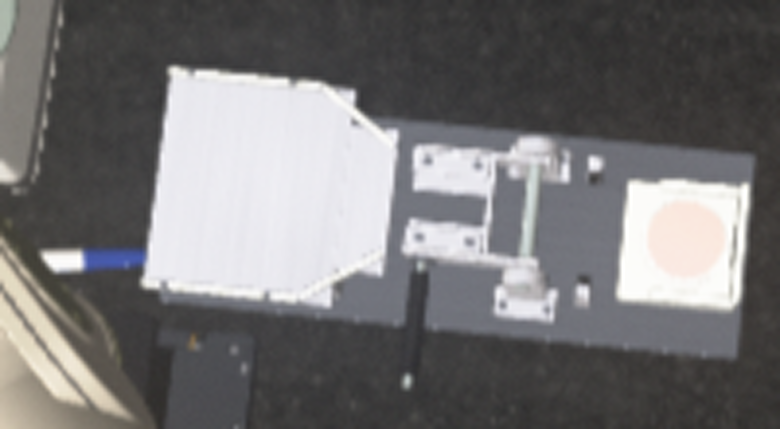

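View pics/top12f.png

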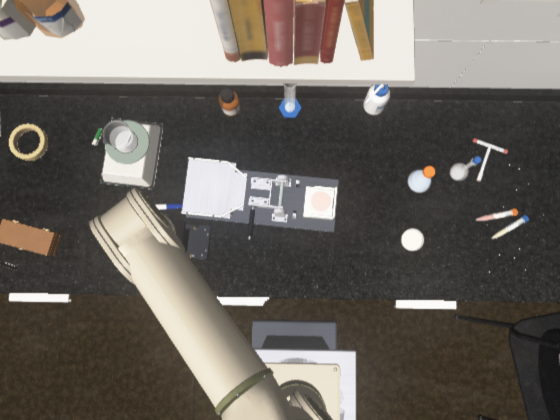

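All checks agree. The sleeve and handle end (407,382) are where they were before the swing. The pink disc at (686,240) sits flat in the nest (predicted (687,235)), and the visible things around the inverter are unmoved. Handing in.

```bash
python3 -c "
from cell import ticket
print(ticket.close_job())"
```

```text
the job is handed in; nothing more can be done
None
```

The pink plate now lies flat in the white nest, bottom up, and the empty sleeve is back in its loading position. The job took 24 s of the allowed 72 s.

**What I did:**
- **Loading:** I pushed the plate along the shelf into the sleeve until the inner stop answered with about 5 N.
- **Turning over:** I gripped the handle and swung the sleeve to its far stop at about 0.8 rad/s, with a slightly quicker final stretch. I held it there for about 1.8 s.
- **Return:** I swung the empty sleeve back until the loading stop pushed back with about 11 N, then let go and moved clear.

**Last checks:**
- **Plate:** the top view shows it in the nest, within about 2 mm of where it should lie against the end wall. I judged bottom up and flat from the pictures only; I did not measure its height.
- **Sleeve:** it shows in the same place as before the swing.
- **Things around the inverter:** the flask, cream plate and pen look unmoved. The arm hid the timer in the last view, but no move went low near it.

**Forces:** the highest I read was about 19 N, mostly along the fingers and sideways on the gripped handle during the swings. That is well under the limits, but I only saw forces at the end of each move, not during it.

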